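Empty the keeper press and draw its die cassette

TASK

The press has just formed a brass strap loop and its die is due for a change. Lift the finished loop out of the die and set it down in the wooden tray, without dropping it. Then squeeze the two orange side catches of the die cassette together and lift the cassette up out of its holder, and finish holding it by the squeezed catches, level and still, a hand's breadth above the holder; leave the other things on the bench as they are.

Things in the scene. Friction and masses are not known exactly. Their poses are not given: they have to be found in the camera images.
- press: Green bench press, fixed. Origin at bench height exactly under the middle of the die holder; +x points from the holder to the press frame, z up. Its steel table is drawn out: 190 mm wide (y), top 50 mm above the bench, front edge at x = -115 mm (pull handle to -145 mm). The frame, 240 mm wide and 340 mm high, begins at x = 200 mm; nothing stands above the holder.
- holder (a point): Middle of the floor of the dark steel die holder on the press table, 60 mm above the bench; the underside of the cassette rests here. Holder 104 x 72 mm, axes as the press, highest edges 19 mm above this floor; the cassette is free of it once raised 20 mm.
- cassette: Die cassette in use, 0.5 kg, seated in the holder, axes as the press. Origin: centre of its underside, z up. Foot 84 (x) x 48 (y) x 10 mm; die block 76 (x) x 30 (y) mm, flat top 46 mm above the origin, with an open cavity 39 (x) x 17 (y) x 14 mm deep in its middle. Orange catches on its +y and -y sides hook it under the holder until both are squeezed in; then it lifts straight up.
- catch_a (a joint): How far the catch on the cassette's +y side is squeezed in: 0 at rest, 0.006 m at its stop. It slides along the cassette's y and springs back with 2 N at rest, 5 N at the stop. Its hook is free of the holder beyond about 0.0045.
- catch_b (a joint): The same for the catch on the cassette's -y side (also 0 to 0.006 m, growing as it is squeezed in towards the middle).
- catch_a_pad (a point): Centre of the outer face of the orange finger pad of the +y catch. Pad 26 mm wide (cassette's x), 18 mm high, from 26 to 44 mm above the cassette's underside. The two outer faces are 61 mm apart at rest, 49 mm when squeezed to the stops. Further out in y nothing is higher than 19 mm above the cassette's underside.
- catch_b_pad (a point): The same point on the -y catch.
- loop: The finished brass strap loop, a rigid U of 2.5 mm strip, 30 g, standing legs up in the die cavity, loose by 1.5 mm. 36 mm wide over the legs (its x, along the cassette's x), 14 mm deep (y), 30 mm high. Origin: centre of the underside of its base (32 mm above the cassette's underside at the start); z up along the legs, which stand 16 mm out of the die.
- tray: Low wooden tray with a dark felt bottom, fixed to the bench, 160 mm (x) x 240 mm (y), walls 6 mm thick and 22 mm high. Origin at the centre of its underside; the inner floor is 6 mm above it. The half at local +y holds two finished loops; the half at -y is empty.
- loop_b: A finished loop like the first, standing in the +y half of the tray; origin as for the first. To be left alone.
- loop_c: Another finished loop in the +y half of the tray. To be left alone.
- next_die: The next die cassette, same shape but with blue catches and a brass-coloured top, standing in one bay of the low plywood rack at the back (rack 100 x 240 x 30 mm). Origin at the centre of its underside. To be left alone.
- dye: Amber bottle of edge dye, 48 mm across, 120 mm high; origin under its centre. To be left alone.
- wax: Yellow tin of wax, 68 mm across, 45 mm high; origin under its centre. To be left alone.
- rivets: Glass jar of rivets with a metal cap, 56 mm across, 70 mm high; origin under its centre. To be left alone.
- mallet: Wooden mallet lying on the bench, 260 mm long; its handle points to its -x. To be left alone.
- awl: Awl with a wooden handle lying on the bench, 160 mm long; its handle points to its -x. To be left alone.

How it is judged:
On the way, in this order (a step that is already met when the one before it is completed fails the run):
1. the loop is out of the die and lies released and at rest in the tray (x of loop in the frame of tray between -0.08 and 0.08 m and y of loop in the frame of tray between -0.12 and 0.12 m and z of loop in the frame of tray between 0 and 0.045 m and linear speed of loop below 0.05 m/s and contact force between the fingers and loop below 0.05 N), for 0.2 s.
2. both catches are squeezed in by the fingers while the cassette still sits in its holder (value of joint each of catch_a, catch_b above 0.0045 m and z of cassette in the frame of press below 0.068 m and contact force between the fingers and cassette above 1 N), for 0.05 s.
3. the cassette is lifted clear of the holder with the catches squeezed (value of joint each of catch_a, catch_b above 0.0045 m and z of cassette in the frame of press above 0.09 m and contact force between cassette and press below 0.3 N), for 0.2 s.
At the end, for the whole second after the job is handed in: The fingers hold the cassette by its two catches, both squeezed in more than 4.5 mm, its underside at least 60 mm above its seat in the holder, touching no part of the press, within 0.2 rad of level and still (under 30 mm/s). The loop lies released and at rest inside the tray (all of step 1 and value of joint each of catch_a, catch_b above 0.0045 m and z of cassette in the frame of press above 0.12 m and contact force between the fingers and cassette above 1 N and contact force between cassette and press below 0.3 N and angle between cassette's own z axis and vertical below 0.2 rad and linear speed of cassette below 0.03 m/s and angular speed of cassette below 0.3 rad/s); the arm keeps its last pose, push and grip.
It fails at once if the loop is dropped or thrown (it moves faster than 0.7 m/s while the fingers do not hold it) (linear speed of loop above 0.7 m/s and contact force between the fingers and loop below 0.05 N).
It fails at once if another thing on the bench, or a finished loop in the tray, is shifted more than 30 mm (distance of any of loop_b, loop_c, next_die, dye, wax, rivets, mallet, awl from where it was at the start of the episode above 0.03 m).
It also fails if it takes over 58 s, if anything falls off the work surface, if the arm or the gripper's body presses on something with over 40 N, if the wrist force passes 120 N, or if a joint passes its speed limit or range.

ROBOT

A 7-joint arm with a two-finger parallel gripper is mounted at the origin on the work surface. World frame = base frame: x ahead of the robot, y to its left, z up, the work surface at z = 0. Lengths are in m, angles in rad, forces in N, time in s.
With the tool pointing down it reaches from about 0.4 to 0.85 m from the base axis. Payload 6.9 kg.
Tool frame: the origin (TCP) lies between the finger pads; the fingertips stand 19 mm ahead of it and the grasp point (between the pads) is the TCP (manip.finger_overhang is the distance from the TCP to the fingertips, in m); z points along the fingers, y is the direction in which the jaws open and shut (so a half turn about z gives the same grasp; the last joint's range is limited). The gripper opens to 85 mm and grips with 20 to 120 N. Pads are 22 mm wide; open, the fingers measure 114 mm over their backs; the gripper's body (76 mm by 85 mm) begins 54 mm behind the grasp point. The pads swing forward as they close: fully open they stand 13 mm farther back than shut.
Start: joints at [1.405, 0.507, -0.238, 1.5, 0.126, 1.149, -0.155], TCP at [0.168, -0.602, 0.25] pointing down, gripper open.
Joint ranges: [-3.08, 3.08], [-0.24, 2.05], [-1.43, 1.35], [0, 2.5], [-1.52, 4.66], [0.17, 1.96], [-2.89, 2.89]. Speed limits (rad/s): [2.39, 2.39, 3.14, 3.14, 3.14, 3.14, 3.14].

INTERFACE

Orientations are given as a unit quaternion [x, y, z, w].
In Python, from workcell import manip gives the robot as it stands.
- The arm moves only by the shell command python3 -m crank 'ROWS' [FORCE]. ROWS is a JSON object of lists of equal length, an entry for each row: "claw": the closure in counts, from 0 (fully open) to 255 (shut); "translation": the shift along the tool's x, y, z in mm, a list of three; "roll": the turn about the tool's z in rad. A call has 1 to 5 rows; each row is the pose to reach, as a shift and turn from the pose commanded when the call began, along the tool's axes at that moment; what a row does not reach only later rows make up. A row lasts 1/8 s, in which the tool goes at most 62.5 mm and 10.7 degrees, less where a joint would pass 70% of its speed; a pose out of reach is approached as far as the arm can. A call with a gripper value outside its range is refused whole. The fingers move at their own pace and stop on an object; FORCE is the grip in N (left out, the last holds). Time passes only in rows, so rows that repeat a pose let the fingers close. It gives the time, the measured TCP pose, the force and the opening at its end, in the units of the state.
- manip.read_state(): the state, without advancing time (a new reading comes with each control period).
- manip.get_image(name): name is "scene" or "top" or "wrist"; returns a dict with "frame" (384x512x3 uint8, red, green, blue), "K" (3x3 intrinsics, pixels), "R" (3x3) and "t" (3): a world point X has camera coordinates R X + t; the wrist camera has in their place "hand_eye" (4x4, takes a point from camera to tool coordinates, whose origin is the TCP and whose axes are the flange's). Camera axes: x right, y down, z forward; pixel columns grow to the right and rows downward; lengths in m; the calibration is good to about 2 mm. The wrist camera is an equidistant fisheye: a pixel r from the principal point sees the ray r / f radians off the axis. A picture is of the moment at which its call begins: read the wrist's pose just before it. There is no depth.
- manip.sign_off(): hands the job in, once; it reports no verdict.
The state is a dict: "time": time; "q": joint angles; "joint_vel": joint speeds; "tau": joint torques, N m; "ee_pos": TCP position; "tcp_rot": TCP orientation; "force": force on the tool from outside, world axes, zero at the start; "moment": the same for the moment, N m; "finger_gap": finger opening in m.
Only numpy, scipy, OpenCV 4.12 (cv2) and the standard library are available. Lean on these libraries where they do the work, as an engineer would, in place of code of your own. Each camera call takes 0.05 s, during which the arm holds its last target.

## Working session

There is one attempt and no reset: what is moved stays moved. The work goes in short steps, Python scripts to look and compute and a shell command to move; the robot and the scene stay as the last step left them, time stands still between calls to the robot, and variables do not carry over. Pictures are saved under pics/ and viewed, and the job is handed in when it is done.

```bash
ls; mkdir -p pics; python3 - <<'E'
from workcell import manip
import cv2,numpy as np
s=manip.read_state()
for k,v in s.items(): print(k,np.round(v,4))
print(manip.finger_overhang)
for n in("scene","top","wrist"):
    d=manip.get_image(n); cv2.imwrite(f"pics/{n}0.png",d["frame"][:,:,::-1])
    print(n,{k:np.round(v,4).tolist() for k,v in d.items() if k!="frame"})
    np.savez(f"pics/{n}0.npz",**d)
E
```

```text
pics
time 0.0
q [ 1.4045  0.5083 -0.2375  1.5011  0.1257  1.1489 -0.1548]
joint_vel [ 0.0011 -0.0003  0.0003  0.0005 -0.0003 -0.0005 -0.001 ]
tau [ 2.00000e-04 -6.20591e+01 -2.18680e+00 -2.49651e+01  1.27000e-02
  1.20000e-02  1.00000e-04]
ee_pos [ 0.1676 -0.6016  0.2494]
tcp_rot [ 9.908e-01  1.355e-01 -1.000e-04 -9.000e-04]
force [ 0.1197  0.0525 -0.2069]
moment [-0.0093  0.0248  0.0247]
finger_gap 0.0855
0.019
scene {'K': [[382.6116, 0.0, 257.6408], [0.0, 382.6116, 190.7689], [0.0, 0.0, 1.0]], 'R': [[-0.7204, 0.6935, 0.0005], [0.521, 0.5418, -0.6596], [-0.4577, -0.4749, -0.7516]], 't': [0.3, -0.3434, 1.4753]}
top {'K': [[461.9765, 0.0, 261.891], [0.0, 461.9765, 191.1442], [0.0, 0.0, 1.0]], 'R': [[-0.0034, -1.0, -0.0063], [-0.9838, 0.0044, -0.179], [0.179, 0.0056, -0.9838]], 't': [0.2108, 0.6367, 1.1357]}
wrist {'K': [[297.3186, 0.0, 254.3696], [0.0, 297.3186, 190.6914], [0.0, 0.0, 1.0]], 'hand_eye': [[0.0003, -0.9507, -0.31, 0.0794], [1.0, 0.0006, -0.0009, 0.0019], [0.001, -0.31, 0.9507, -0.1237], [0.0, 0.0, 0.0, 1.0]]}
```

View pics/scene0.png

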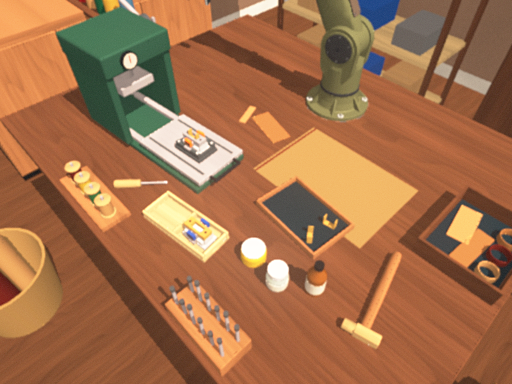

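View pics/top0.png

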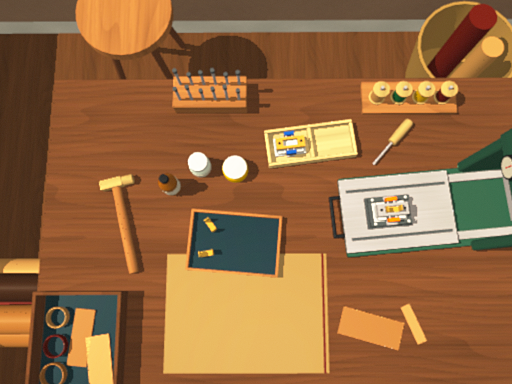

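View pics/wrist0.png

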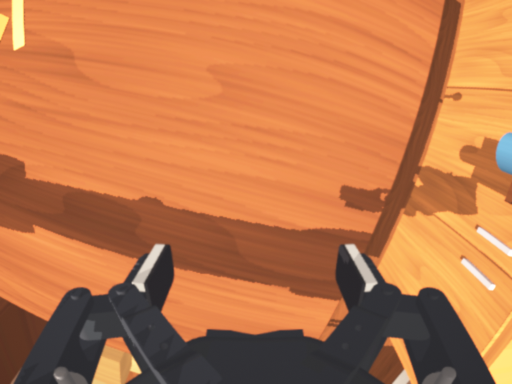

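```bash
cat > h.py <<'E'
import numpy as np,cv2
def L(n): return dict(np.load(f"pics/{n}.npz"))
def ray(d,uv):
    v=np.linalg.inv(d["K"])@[uv[0],uv[1],1.]
    R=d["R"];return -R.T@d["t"],R.T@v
def plane(d,uv,z):
    c,v=ray(d,uv);return c+v*(z-c[2])/v[2]
def proj(d,X):
    p=d["K"]@(d["R"]@np.asarray(X,float)+d["t"]);return p[:2]/p[2]
def crop(d,x0,y0,x1,y1,s,fn):
    c=d["frame"][y0:y1,x0:x1,::-1];cv2.imwrite(fn,cv2.resize(c,None,fx=s,fy=s,interpolation=cv2.INTER_CUBIC))
E
python3 - <<'E'
from h import *
t=L("top0")
crop(t,330,160,490,260,5,"pics/c1.png"); crop(t,180,200,290,285,7,"pics/c2.png")
s=L("scene0"); crop(s,120,100,250,190,6,"pics/c3.png")
E
```

```text
(no output)
```

View pics/c1.png

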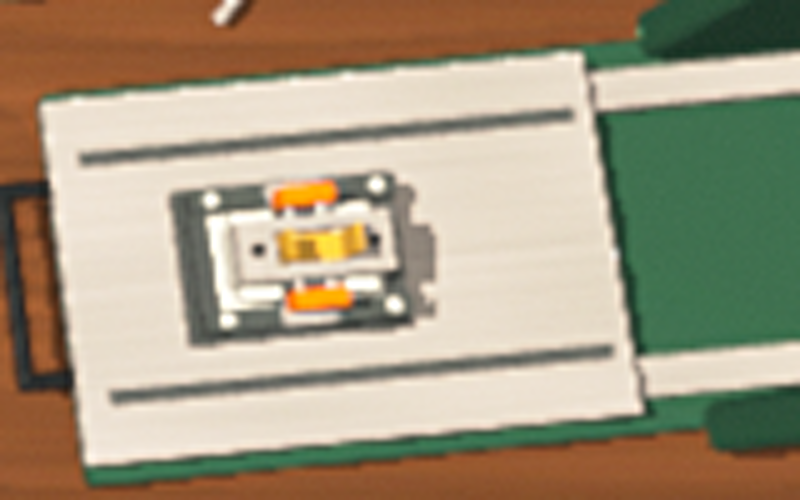

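View pics/c2.png

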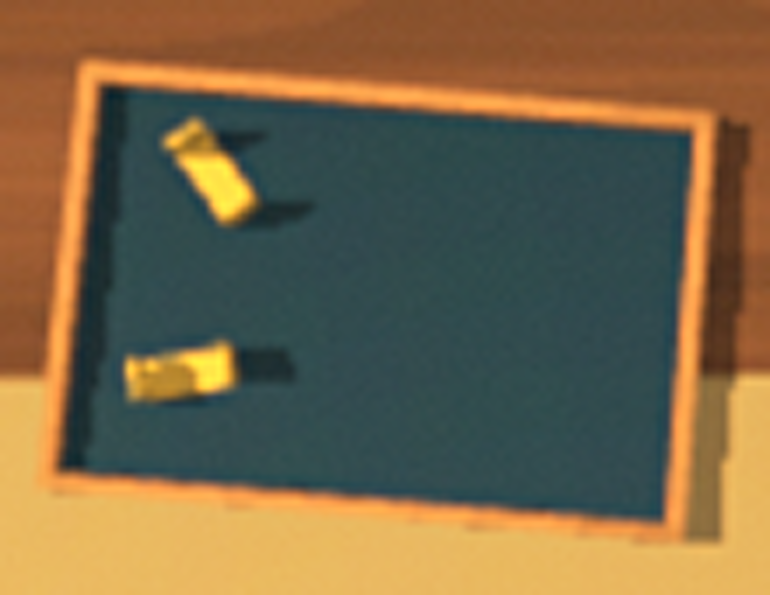

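View pics/c3.png

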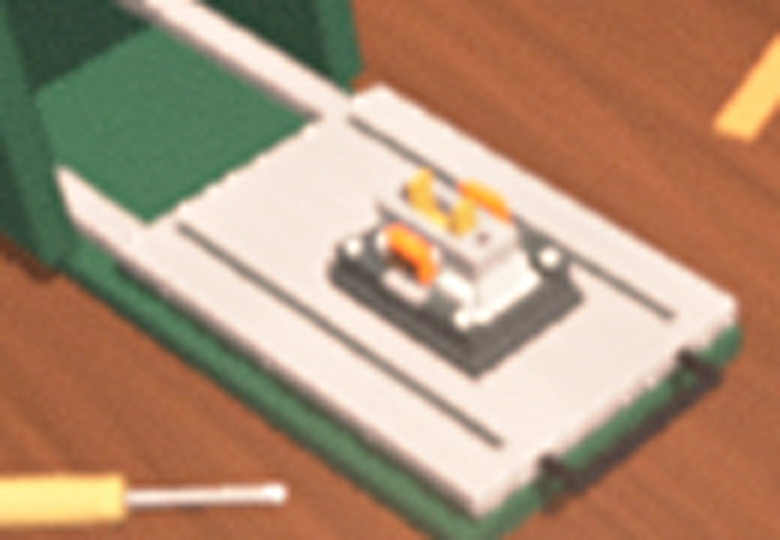

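```bash
python3 - <<'E'
from h import *
t=L("top0");s=L("scene0")
def blobs(d,box,lo,hi):
    x0,y0,x1,y1=box
    h=cv2.cvtColor(d["frame"][y0:y1,x0:x1],cv2.COLOR_RGB2HSV)
    m=cv2.inRange(h,lo,hi);n,l,st,c=cv2.connectedComponentsWithStats(m)
    return [(st[i],c[i]+[x0,y0]) for i in range(1,n) if st[i][4]>8]
for d,b in((t,(365,190,420,235)),(s,(175,120,225,155))):
  for lo,hi in(((5,200,150),(17,255,255)),((18,120,120),(30,255,255))):
    for st,c in blobs(d,b,lo,hi): print(lo,st+[b[0],b[1],0,0,0],c, plane(d,c,.104 if lo[0]==5 else .11))
F=[plane(t,p,.05) for p in((338.2,179.5),(347,253.4))]
print(F,F[1]-F[0])
d=F[1]-F[0]; yaw=np.arctan2(d[1],d[0]); print(np.linalg.norm(d),"edge ang",np.degrees(yaw))
# tray corners outer top z=.022
q=[plane(t,(180+x/7,200+y/7),.022) for x,y in((82,62),(715,112),(683,538),(42,488))]
for p in q: print(p.round(4))
print("tray c",np.mean(q,0))
for a,b in((0,1),(1,2),(3,2),(0,3)): e=q[b]-q[a];print(np.linalg.norm(e),np.degrees(np.arctan2(e[1],e[0])))
E
```

```text
(5, 200, 150) [388 218   7   4  10] [390.1 220.4] [ 0.55489368 -0.10589108  0.104     ]
(18, 120, 120) [386 197  10   4  30] [390.56666667 198.2       ] [ 0.60902711 -0.1083057   0.11      ]
(18, 120, 120) [386 205  17   7  90] [393.97777778 208.48888889] [ 0.5834594  -0.11528691  0.11      ]
(18, 120, 120) [389 218  10   3  29] [393.65517241 219.03448276] [ 0.55750686 -0.11308809  0.11      ]
(18, 120, 120) [188 129   7   9  24] [190.625      132.66666667] [ 0.58362521 -0.1257774   0.11      ]
(18, 120, 120) [196 131   8   8  26] [198.34615385 134.15384615] [ 0.57075104 -0.1036291   0.11      ]
(18, 120, 120) [185 139   6   4  10] [187.9 140.2] [ 0.61102325 -0.10339823  0.11      ]
[array([0.66900751, 0.00899316, 0.05      ]), array([ 0.47751335, -0.00700915,  0.05      ])] [-0.19149416 -0.01600231  0.        ]
0.19216161787457223 edge ang -175.2231456981651
[0.5973 0.3945 0.022 ]
[0.5772 0.1553 0.022 ]
[0.4195 0.1689 0.022 ]
[0.4385 0.4055 0.022 ]
tray c [0.50811409 0.28103722 0.022     ]
0.23997967790625072 -94.78819670898363
0.15832112408524932 175.09335049406067
0.237362517169973 -94.58013139169563
0.15919923943938608 176.0365114004894
```

```bash
cat > go.py <<'E'
import sys,numpy as np
from scipy.spatial.transform import Rotation as Ro
from workcell import manip
s=manip.read_state();R=Ro.from_quat(s["tcp_rot"]);p=np.array(s["ee_pos"])
t=np.array([float(a) for a in sys.argv[1:4]])
M=R.as_matrix();ang=np.degrees(np.arctan2(M[1,1],M[0,1]))
d=R.inv().apply(t-p)*1000
print("t",round(s["time"],2),"p",p.round(4),"jaw ang",ang.round(2),"tilt",np.degrees(np.arccos(-M[2,2])).round(2),"gap",round(s["finger_gap"],4),"F",np.round(s["force"],2),"q",np.round(s["q"],2))
print("shift",d.round(1))
if len(sys.argv)>4:
    a=(float(sys.argv[4])-ang+90)%180-90
    print("roll",round(-np.radians(a),4))
E
python3 go.py .36 -.22 .25 -85.2
```

```text
t 0.15 p [ 0.1677 -0.6017  0.2496] jaw ang -74.43 tilt 0.08 gap 0.0853 F [-0.5   0.51 -0.1 ] q [ 1.4   0.51 -0.24  1.5   0.13  1.15 -0.15]
shift [ 2.878e+02 -3.161e+02  1.000e-01]
roll 0.188
```

```bash
python3 -m crank '{"claw":[0,0,0,0,0],"translation":[[41,-45,0],[82,-90,0],[123,-135,0],[164,-180,0],[205,-225,0]],"roll":[0,0.05,0.1,0.15,0.188]}'; python3 go.py .583 -.114 .25 -85.2
```

```text
time: 0.78
ee_pos: [0.3054, -0.3284, 0.2503]
tcp_rot: [0.999, 0.041, 0.0, 0.0]
force: [0.8, -1.0, 0.7]
finger_gap: 0.0853
t 0.78 p [ 0.3054 -0.3284  0.2503] jaw ang -85.28 tilt 0.01 gap 0.0853 F [ 0.84 -1.01  0.75] q [ 1.    0.24 -0.29  1.94  0.08  0.98 -0.82]
shift [ 294.2 -190.8    0.3]
roll -0.0015
```

```bash
python3 -m crank '{"claw":[60,60,60,60,60],"translation":[[30,-50,0],[70,-95,0],[115,-135,0],[165,-165,0],[215,-180,0]],"roll":[0,0,0,0,0]}';python3 -m crank '{"claw":[80,80,80],"translation":[[54,-9,0],[79,-11,0],[79,-11,0]],"roll":[0,0,0]}'; python3 go.py .583 -.114 .25 -85.2; python3 - <<'E'
from workcell import manip
import cv2,numpy as np
s=manip.read_state(); d=manip.get_image("wrist"); np.savez("pics/w1.npz",**d,p=s["ee_pos"],r=s["tcp_rot"]); cv2.imwrite("pics/w1.png",d["frame"][:,:,::-1])
E
```

```text
time: 1.4
ee_pos: [0.5053, -0.1307, 0.2505]
tcp_rot: [0.999, 0.043, 0.0, -0.0]
force: [0.5, -1.4, 0.0]
finger_gap: 0.065
time: 1.78
ee_pos: [0.5829, -0.1143, 0.2493]
tcp_rot: [0.999, 0.043, -0.0, -0.001]
force: [0.0, -0.3, -0.2]
finger_gap: 0.0584
t 1.77 p [ 0.5829 -0.1143  0.2493] jaw ang -85.1 tilt 0.08 gap 0.0584 F [ 0.01 -0.28 -0.22] q [ 0.41  0.47 -0.41  1.59  0.2   1.12 -1.53]
shift [ 0.2 -0.3 -0.7]
roll 0.0018
```

View pics/w1.png

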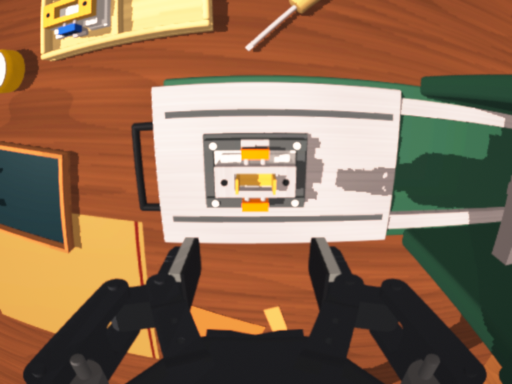

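```bash
cat >> h.py <<'E'
from scipy.spatial.transform import Rotation as Ro
def wplane(d,uv,z):
    K=d["K"];a=np.array([(uv[0]-K[0,2])/K[0,0],(uv[1]-K[1,2])/K[1,1]]);th=np.hypot(*a)
    v=np.array([*(a/max(th,1e-9)*np.sin(th)),np.cos(th)])
    H=d["hand_eye"];R=Ro.from_quat(d["r"])
    c=R.apply(H[:3,3])+d["p"];w=R.apply(H[:3,:3]@v);return c+w*(z-c[2])/w[2]
E
python3 - <<'E'
from h import *
d=L("w1"); crop(d,190,115,320,220,6,"pics/c4.png")
h=cv2.cvtColor(d["frame"][130:220,195:320],cv2.COLOR_RGB2HSV)
m=cv2.inRange(h,(8,200,120),(30,255,255));n,l,st,c=cv2.connectedComponentsWithStats(m)
for i in range(1,n):
    if st[i][4]>15: print(st[i]+[195,130,0,0,0],c[i]+[195,130],[wplane(d,c[i]+[195,130],z).round(4) for z in(.1,.104,.11,.122)])
E
```

```text
[242 148  27  11 265] [254.78490566 153.26415094] [array([ 0.6102, -0.1139,  0.1   ]), array([ 0.611 , -0.1138,  0.104 ]), array([ 0.6121, -0.1137,  0.11  ]), array([ 0.6144, -0.1135,  0.122 ])]
[242 199  27  12 272] [254.97426471 205.08088235] [array([ 0.5588, -0.1185,  0.1   ]), array([ 0.5604, -0.1184,  0.104 ]), array([ 0.5626, -0.1182,  0.11  ]), array([ 0.5672, -0.1178,  0.122 ])]
```

View pics/c4.png

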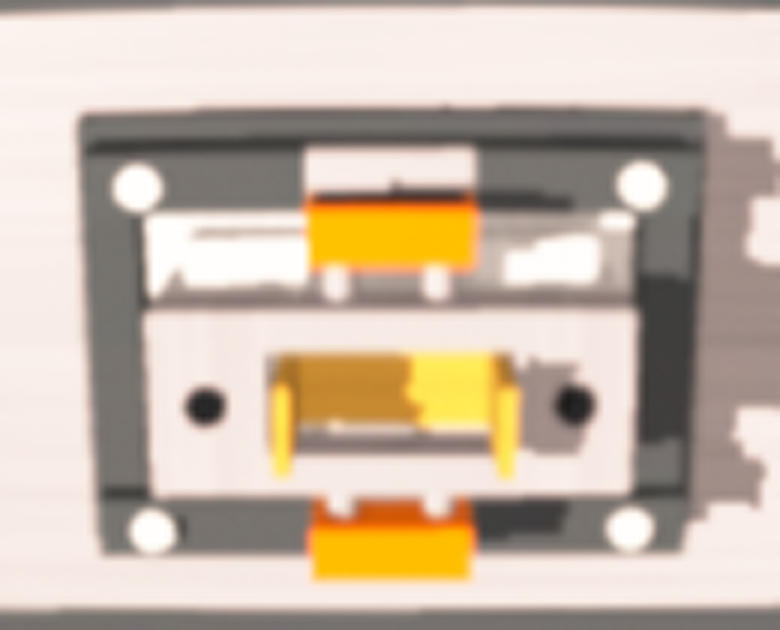

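```bash
python3 - <<'E'
from h import *
d=L("w1");f=lambda p,z:wplane(d,(190+(p[0]+.5)/6-.5,115+(p[1]+.5)/6-.5),z)
def rep(n,ps,z):
    q=[f(p,z) for p in ps];print(n,np.mean(q,0).round(4)); 
    for i in range(len(q)): e=q[(i+1)%len(q)]-q[i];print("   ",(np.linalg.norm(e)*1e3).round(1),np.degrees(np.arctan2(e[1],e[0])).round(1))
rep("die",((146,310),(637,308),(632,498),(152,498)),.106)
rep("legs",((273,388),(519,388),(514,475),(273,475)),.122)
rep("padA outer-top",((308,203),(478,203)),.104)
rep("padB outer-top",((313,578),(470,578)),.104)
rep("pads",((308,203),(478,203),(470,578),(313,578)),.104)
E
```

```text
die [ 0.5841 -0.1162  0.106 ]
    75.9 -84.8
    31.1 -174.2
    76.6 95.0
    30.8 4.4
legs [ 0.5847 -0.1166  0.122 ]
    36.0 -85.0
    13.5 -177.0
    35.8 95.0
    13.5 3.8
padA outer-top [ 0.6155 -0.1137  0.104 ]
    25.9 -85.0
    25.9 95.0
padB outer-top [ 0.5543 -0.1187  0.104 ]
    25.5 -85.0
    25.5 95.0
pads [ 0.5849 -0.1162  0.104 ]
    25.9 -85.0
    61.5 -175.5
    25.5 95.0
    61.5 4.9
```

```bash
python3 go.py .5845 -.116 .14 -85; python3 -m crank '{"claw":[105,105,105,105],"translation":[[1.6,1.8,40],[1.6,1.8,80],[1.6,1.8,109],[1.6,1.8,109]],"roll":[0,0,0,0]}' 25;  python3 go.py .5845 -.116 .128 -85; python3 - <<'E'
from workcell import manip
import cv2,numpy as np
s=manip.read_state(); d=manip.get_image("wrist"); np.savez("pics/w2.npz",**d,p=s["ee_pos"],r=s["tcp_rot"]); cv2.imwrite("pics/w2.png",d["frame"][:,:,::-1])
E
```

```text
t 1.82 p [ 0.5815 -0.1151  0.2495] jaw ang -85.16 tilt 0.1 gap 0.0585 F [-1.37 -0.02 -0.28] q [ 0.41  0.47 -0.41  1.59  0.2   1.12 -1.53]
shift [  3.    1.3 109.5]
roll -0.0027
time: 2.33
ee_pos: [0.5809, -0.1178, 0.1397]
tcp_rot: [0.999, 0.041, -0.002, -0.0]
force: [-0.6, 0.4, 1.0]
finger_gap: 0.0503
t 2.33 p [ 0.5809 -0.1178  0.1397] jaw ang -85.26 tilt 0.28 gap 0.0503 F [-0.62  0.4   0.99] q [ 0.39  0.58 -0.37  1.73  0.26  0.88 -1.58]
shift [ 3.8 -1.5 11.7]
roll -0.0045
```

View pics/w2.png

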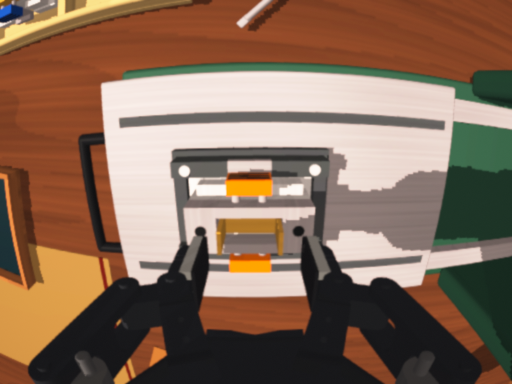

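```bash
python3 - <<'E'
from h import *
d=L("w2"); print(d["p"]); crop(d,165,140,335,300,4.5,"pics/c5.png")
E
```

```text
[ 0.58091425 -0.11781055  0.13971787]
```

View pics/c5.png

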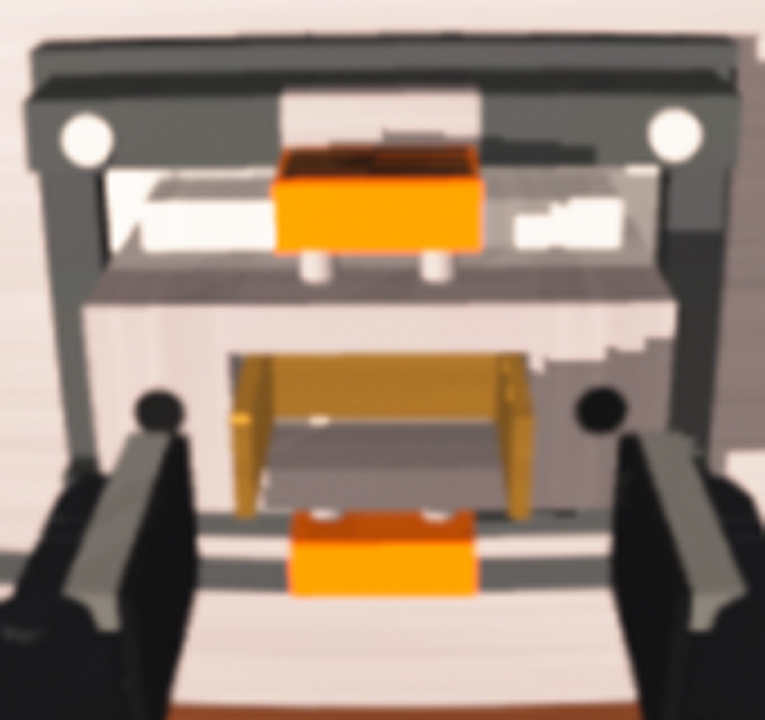

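```bash
python3 - <<'E'
from h import *
d=L("w2");T=lambda X:Ro.from_quat(d["r"]).inv().apply(X-d["p"])*1e3
f=lambda p,z:wplane(d,(165+(p[0]+.5)/4.5-.5,140+(p[1]+.5)/4.5-.5),z)
for n,ps,z in(("legs",((233,418),(532,418),(532,517),(237,517)),.122),("pads",((273,180),(483,180),(477,595),(290,595)),.104),("die",((85,302),(675,302)),.106)):
    q=[f(p,z) for p in ps]; print(n,np.mean(q,0).round(4),T(np.mean(q,0)).round(1),[np.linalg.norm(q[i]-q[i-1]).round(4) for i in range(len(q))])
# tip positions: where along z are fingertips? inner top corners of fingers, y=+-25mm
for p in((183,435),(622,435)):
    for z in(.0,.006,.012,.019): 
        X=f(p,d["p"][2]-z);print(p,z,T(X).round(1))
E
```

```text
legs [ 0.5843 -0.1169  0.122 ] [ 3.5 -0.7 17.7] [np.float64(0.0136), np.float64(0.0352), np.float64(0.0136), np.float64(0.036)]
pads [ 0.5844 -0.1162  0.104 ] [ 3.8 -1.3 35.7] [np.float64(0.0611), np.float64(0.026), np.float64(0.061), np.float64(0.0265)]
die [ 0.5993 -0.1149  0.106 ] [18.7 -1.4 33.6] [np.float64(0.0756), np.float64(0.0756)]
(183, 435) 0.0 [ 16.9 -21.2  -0.1]
(183, 435) 0.006 [ 13.9 -22.3   5.9]
(183, 435) 0.012 [ 10.8 -23.4  12. ]
(183, 435) 0.019 [  7.3 -24.7  19. ]
(622, 435) 0.0 [17.  24.5 -0.1]
(622, 435) 0.006 [13.9 25.6  5.9]
(622, 435) 0.012 [10.9 26.7 11.9]
(622, 435) 0.019 [ 7.3 28.  18.9]
```

```bash
python3 -m crank '{"claw":[105,105,105,105],"translation":[[3.6,-2,6],[3.6,-2,12],[3.6,-2,15.5],[3.6,-2,15.5]],"roll":[0,0,0,0]}' 25;  python3 go.py .5845 -.116 .128 -85; python3 - <<'E'
from workcell import manip
import cv2,numpy as np
s=manip.read_state(); d=manip.get_image("wrist"); np.savez("pics/w3.npz",**d,p=s["ee_pos"],r=s["tcp_rot"])
from h import crop; crop(d,165,140,335,300,4.5,"pics/c6.png")
E
```

```text
time: 2.88
ee_pos: [0.5868, -0.1147, 0.1256]
tcp_rot: [0.999, 0.042, -0.0, -0.0]
force: [0.2, -0.8, -0.6]
finger_gap: 0.0503
t 2.88 p [ 0.5868 -0.1147  0.1256] jaw ang -85.2 tilt 0.02 gap 0.0503 F [ 0.18 -0.79 -0.57] q [ 0.38  0.6  -0.37  1.73  0.27  0.86 -1.59]
shift [-2.4  1.1 -2.4]
roll -0.0034
```

View pics/c6.png

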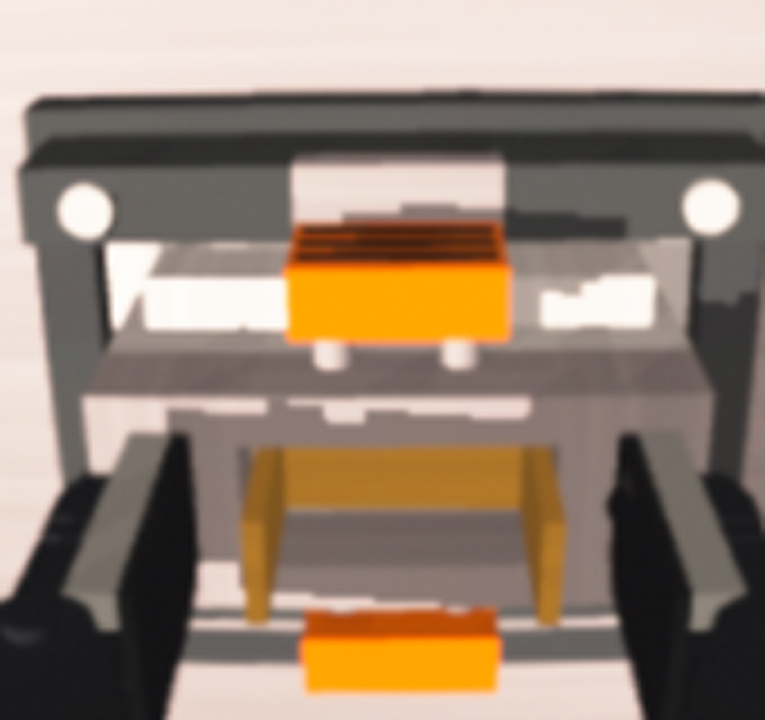

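```bash
python3 - <<'E'
from h import *
d=L("w3");T=lambda X:Ro.from_quat(d["r"]).inv().apply(X-d["p"])*1e3
print(d["p"])
f=lambda p,z:wplane(d,(165+(p[0]+.5)/4.5-.5,140+(p[1]+.5)/4.5-.5),z)
for n,ps,z in(("legs",((243,518),(565,518),(565,622),(245,622)),.122),("pads",((285,264),(512,264),(498,692),(302,692)),.104)):
    q=[f(p,z) for p in ps]; print(n,np.mean(q,0).round(4),T(np.mean(q,0)).round(1),[np.linalg.norm(q[i]-q[i-1]).round(4) for i in range(len(q))])
E
```

```text
[ 0.58682567 -0.11470469  0.12562814]
legs [ 0.5848 -0.1168  0.122 ] [-2.2  1.9  3.6] [np.float64(0.0141), np.float64(0.0354), np.float64(0.0141), np.float64(0.0368)]
pads [ 0.5844 -0.1161  0.104 ] [-2.6  1.2 21.6] [np.float64(0.0616), np.float64(0.0262), np.float64(0.0615), np.float64(0.0265)]
```

```bash
python3 -m crank '{"claw":[105,130,170,200,200],"translation":[[-1.5,0,2],[-1.5,0,2],[-1.5,0,2],[-1.5,0,2],[-1.5,0,2]],"roll":[0,0,0,0,0]}' 25;  python3 go.py .5845 -.116 .128 -85; python3 - <<'E'
from workcell import manip
import cv2,numpy as np
s=manip.read_state(); d=manip.get_image("wrist"); np.savez("pics/w4.npz",**d,p=s["ee_pos"],r=s["tcp_rot"])
from h import crop; crop(d,165,140,335,300,4.5,"pics/c7.png")
E
```

```text
time: 3.55
ee_pos: [0.5858, -0.1149, 0.1242]
tcp_rot: [0.999, 0.042, 0.0, 0.0]
force: [-1.0, -0.1, 5.8]
finger_gap: 0.0353
t 3.55 p [ 0.5858 -0.1149  0.1242] jaw ang -85.2 tilt 0.05 gap 0.0353 F [-1.   -0.1   5.78] q [ 0.38  0.6  -0.37  1.74  0.27  0.85 -1.59]
shift [-1.4  1.  -3.8]
roll -0.0035
```

View pics/c7.png

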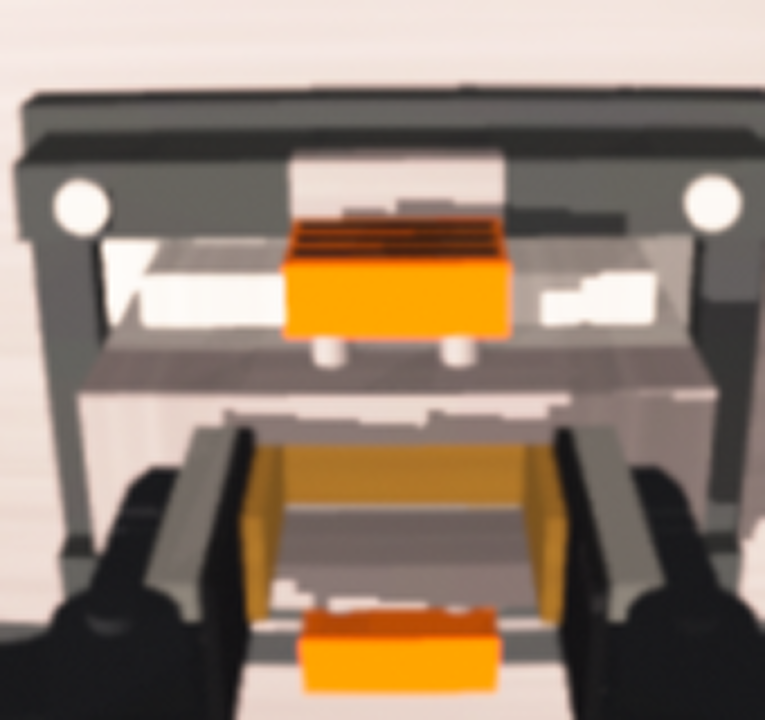

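```bash
python3 -m crank '{"claw":[210,210,210,210,210],"translation":[[0,0,-4],[0,0,-10],[0,0,-22],[0,0,-45],[0,0,-75]],"roll":[0,0,0,0,0]}' 30;  python3 go.py .503 .225 .2 -85; python3 - <<'E'
from workcell import manip
import cv2,numpy as np
s=manip.read_state(); d=manip.get_image("wrist"); np.savez("pics/w5.npz",**d,p=s["ee_pos"],r=s["tcp_rot"])
from h import crop; crop(d,165,140,335,300,4.5,"pics/c8.png")
E
```

```text
time: 4.22
ee_pos: [0.5851, -0.1148, 0.1997]
tcp_rot: [0.999, 0.042, -0.0, -0.0]
force: [0.4, 0.1, -0.9]
finger_gap: 0.0348
t 4.22 p [ 0.5851 -0.1148  0.1997] jaw ang -85.19 tilt 0.06 gap 0.0348 F [ 0.4   0.12 -0.88] q [ 0.4   0.52 -0.4   1.65  0.23  1.02 -1.55]
shift [-5.340e+01 -3.455e+02 -2.000e-01]
roll -0.0034
```

View pics/c8.png

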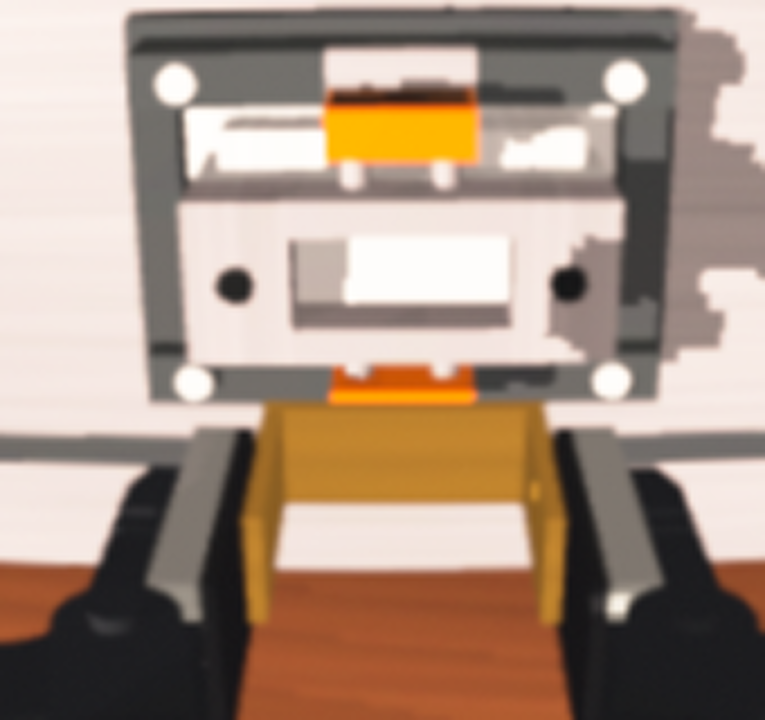

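```bash
python3 -m crank '{"claw":[210,210,210,210,210],"translation":[[-5,-35,0],[-16,-90,0],[-27,-150,0],[-36,-210,0],[-44,-265,0]],"roll":[0,0,0,0,0]}' 30; python3 -m crank '{"claw":[210,210,210,210,210],"translation":[[-7,-45,0],[-9,-75,20],[-9,-80,60],[-9,-80,95],[-9,-80,110]],"roll":[0,0,0,0,0]}';  python3 go.py .503 .225 .048 -85; python3 - <<'E'
from workcell import manip
import cv2,numpy as np
s=manip.read_state(); d=manip.get_image("wrist"); np.savez("pics/w6.npz",**d,p=s["ee_pos"],r=s["tcp_rot"]);cv2.imwrite("pics/w6.png",d["frame"][:,:,::-1])
E
```

```text
time: 4.9
ee_pos: [0.5189, 0.1477, 0.1997]
tcp_rot: [0.999, 0.042, 0.001, -0.0]
force: [0.2, -0.5, -0.4]
finger_gap: 0.0348
time: 5.52
ee_pos: [0.5032, 0.2243, 0.0876]
tcp_rot: [0.999, 0.042, -0.001, 0.0]
force: [0.0, 0.5, -0.3]
finger_gap: 0.0353
t 5.53 p [0.5032 0.2243 0.0876] jaw ang -85.18 tilt 0.12 gap 0.0353 F [ 0.05  0.45 -0.29] q [-0.22  0.6  -0.37  1.9   0.32  0.71 -2.27]
shift [-0.1 -0.8 39.6]
roll -0.0032
```

View pics/w6.png

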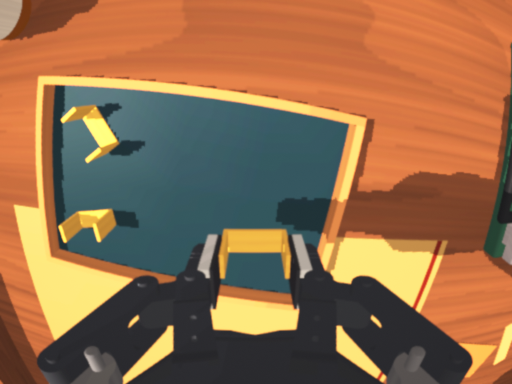

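```bash
python3 -m crank '{"claw":[210,210,210,210],"translation":[[0,0,20],[0,0,38],[0,0,45],[0,0,46]],"roll":[0,0,0,0]}'; python3 -m crank '{"claw":[210,210,210],"translation":[[0,0,2],[0,0,3],[0,0,3]],"roll":[0,0,0]}'; python3 go.py .503 .225 .048 -85
```

```text
time: 6.08
ee_pos: [0.5042, 0.2246, 0.0434]
tcp_rot: [0.999, 0.042, 0.0, -0.0]
force: [0.1, 0.2, -0.2]
finger_gap: 0.0352
time: 6.45
ee_pos: [0.5039, 0.2245, 0.0401]
tcp_rot: [0.999, 0.042, 0.0, -0.0]
force: [-0.8, 0.6, 0.1]
finger_gap: 0.0352
t 6.45 p [0.5039 0.2245 0.0401] jaw ang -85.2 tilt 0.02 gap 0.0352 F [-0.83  0.59  0.09] q [-0.25  0.66 -0.33  1.93  0.36  0.6  -2.31]
shift [-0.9 -0.5 -8. ]
roll -0.0036
```

```bash
python3 -m crank '{"claw":[210,210,210],"translation":[[0,0,1.5],[0,0,2.5],[0,0,2.5]],"roll":[0,0,0]}'; python3 go.py .503 .225 .038 -85
```

```text
time: 6.82
ee_pos: [0.504, 0.2246, 0.0382]
tcp_rot: [0.999, 0.042, 0.0, 0.0]
force: [-2.5, -2.0, 9.3]
finger_gap: 0.0349
t 6.83 p [0.504  0.2246 0.0382] jaw ang -85.2 tilt 0.05 gap 0.0349 F [-2.46 -1.99  9.28] q [-0.25  0.67 -0.33  1.93  0.37  0.6  -2.31]
shift [-0.9 -0.5  0.2]
roll -0.0035
```

```bash
python3 -m crank '{"claw":[150,135,120,110,105],"translation":[[0,0,-1],[0,0,-1],[0,0,-1],[0,0,-1],[0,0,-1]],"roll":[0,0,0,0,0]}' 20; python3 go.py .503 .225 .038 -85;python3 - <<'E'
from workcell import manip
import cv2,numpy as np
s=manip.read_state(); d=manip.get_image("wrist"); np.savez("pics/w7.npz",**d,p=s["ee_pos"],r=s["tcp_rot"]);cv2.imwrite("pics/w7.png",d["frame"][:,:,::-1])
E
```

```text
time: 7.45
ee_pos: [0.5038, 0.2245, 0.0382]
tcp_rot: [0.999, 0.042, -0.0, -0.0]
force: [0.4, -0.5, -0.1]
finger_gap: 0.0503
t 7.45 p [0.5038 0.2245 0.0382] jaw ang -85.2 tilt 0.01 gap 0.0503 F [ 0.4  -0.48 -0.12] q [-0.25  0.67 -0.33  1.93  0.37  0.6  -2.31]
shift [-0.7 -0.5  0.2]
roll -0.0036
```

View pics/w7.png

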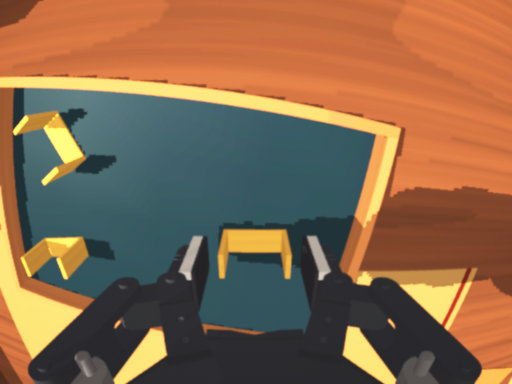

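```bash
python3 -m crank '{"claw":[105,105,105,105,60],"translation":[[0,0,-6],[0,0,-20],[0,0,-60],[0,0,-115],[0,0,-170]],"roll":[0,0,0,0,0]}'; python3 go.py .5845 -.1163 .215 5;python3 - <<'E'
from workcell import manip
import cv2,numpy as np
s=manip.read_state(); d=manip.get_image("wrist"); np.savez("pics/w8.npz",**d,p=s["ee_pos"],r=s["tcp_rot"]);cv2.imwrite("pics/w8.png",d["frame"][:,:,::-1])
E
```

```text
time: 8.12
ee_pos: [0.5035, 0.2245, 0.211]
tcp_rot: [0.999, 0.042, 0.0, -0.0]
force: [0.8, 0.0, -0.6]
finger_gap: 0.0648
t 8.12 p [0.5035 0.2245 0.211 ] jaw ang -85.18 tilt 0.04 gap 0.0648 F [ 0.82  0.   -0.64] q [-0.16  0.45 -0.45  1.75  0.23  0.99 -2.18]
shift [ 52.1 346.4  -4.1]
roll 1.5676
```

View pics/w8.png

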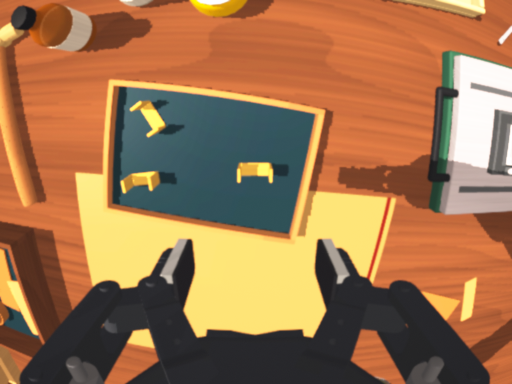

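```bash
python3 -m crank '{"claw":[0,0,0,0,0],"translation":[[6,40,-10],[17,95,-20],[28,155,-20],[38,210,-20],[45,260,-20]],"roll":[-0.18,-0.36,-0.54,-0.72,-0.9]}'; python3 go.py .5845 -.1163 .23 5
```

```text
time: 8.8
ee_pos: [0.5707, -0.0331, 0.2292]
tcp_rot: [0.88, 0.474, 0.0, 0.0]
force: [0.5, 0.7, 0.1]
finger_gap: 0.0854
t 8.8 p [ 0.5707 -0.0331  0.2292] jaw ang -33.35 tilt 0.07 gap 0.0854 F [0.52 0.66 0.13] q [ 0.44  0.49 -0.66  1.67  0.33  1.09 -0.9 ]
shift [-61.9  57.3  -0.7]
roll -0.6693
```

```bash
python3 -m crank '{"claw":[0,0,0,0,0],"translation":[[-15,14,0],[-31,28.5,0],[-47,43,0],[-62,57,0],[-62,57,0]],"roll":[-0.18,-0.36,-0.54,-0.669,-0.669]}'; python3 go.py .5845 -.1163 .23 5;python3 - <<'E'
from workcell import manip
import cv2,numpy as np
s=manip.read_state(); d=manip.get_image("wrist"); np.savez("pics/w9.npz",**d,p=s["ee_pos"],r=s["tcp_rot"]);cv2.imwrite("pics/w9.png",d["frame"][:,:,::-1])
E
```

```text
time: 9.43
ee_pos: [0.5833, -0.116, 0.2284]
tcp_rot: [0.679, 0.734, -0.0, 0.0]
force: [-1.4, -0.6, 0.2]
finger_gap: 0.0853
t 9.43 p [ 0.5833 -0.116   0.2284] jaw ang 4.45 tilt 0.02 gap 0.0853 F [-1.37 -0.57  0.23] q [ 0.65  0.57 -0.82  1.61  0.45  1.16 -0.2 ]
shift [-0.4  1.1 -1.6]
roll -0.0096
```

View pics/w9.png

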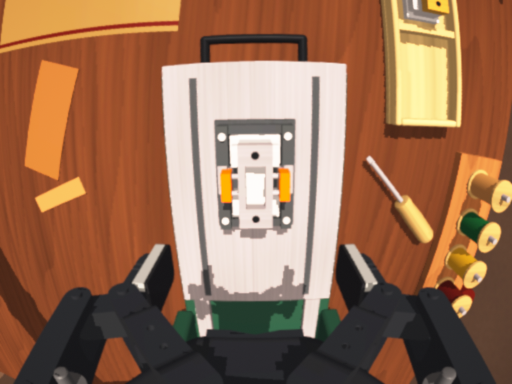

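```bash
python3 - <<'E'
from h import *
d=L("w9"); h=cv2.cvtColor(d["frame"][110:240,205:305],cv2.COLOR_RGB2HSV)
m=cv2.inRange(h,(8,200,120),(30,255,255));n,l,st,c=cv2.connectedComponentsWithStats(m)
P=[]
for i in range(1,n):
    if st[i][4]>15:
        P.append(wplane(d,c[i]+[205,110],.104)); print(st[i]+[205,110,0,0,0],P[-1].round(4))
C=(P[0]+P[1])/2;e=P[1]-P[0];print(C,np.degrees(np.arctan2(e[1],e[0])),Ro.from_quat(d["r"]).inv().apply(C-d["p"])*1e3, "wbbox",)
# outer edges via bbox ends
crop(d,205,110,305,240,5,"pics/c9.png")
E
```

```text
[279 169  11  33 312] [ 0.609  -0.1116  0.104 ]
[221 170  11  33 322] [ 0.5587 -0.1165  0.104 ]
[ 0.58384872 -0.11407657  0.104     ] -174.48568936167956 [  1.92347955   0.6650089  124.41033806] wbbox
```

View pics/c9.png

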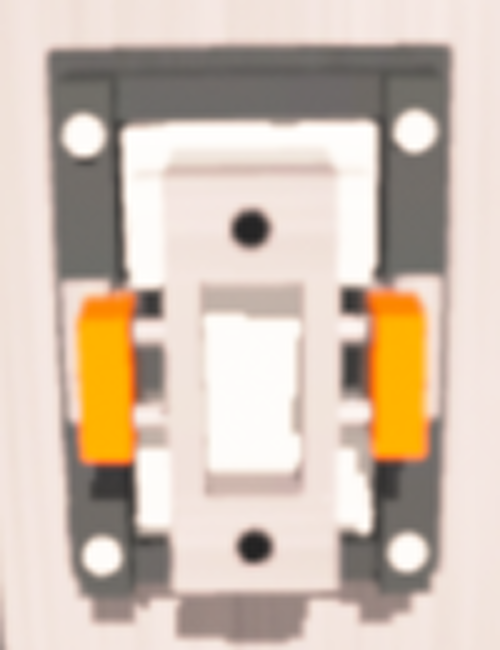

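```bash
python3 -m crank '{"claw":[0,0,0,0],"translation":[[0,-0.8,40],[0,-0.8,80],[0,-0.8,104],[0,-0.8,104]],"roll":[-0.01,-0.01,-0.01,-0.01]}'; python3 go.py .584 -.1155 .096 5;python3 - <<'E'
from workcell import manip
import cv2,numpy as np
s=manip.read_state(); d=manip.get_image("wrist"); np.savez("pics/w10.npz",**d,p=s["ee_pos"],r=s["tcp_rot"]);cv2.imwrite("pics/w10.png",d["frame"][:,:,::-1])
E
```

```text
time: 9.98
ee_pos: [0.5816, -0.1126, 0.1233]
tcp_rot: [0.674, 0.739, -0.001, -0.001]
force: [-0.7, -0.1, 0.5]
finger_gap: 0.0852
t 9.97 p [ 0.5816 -0.1126  0.1233] jaw ang 5.26 tilt 0.18 gap 0.0852 F [-0.66 -0.05  0.51] q [ 0.61  0.68 -0.76  1.75  0.56  0.95 -0.29]
shift [-3.1  2.2 27.3]
roll 0.0045
```

View pics/w10.png

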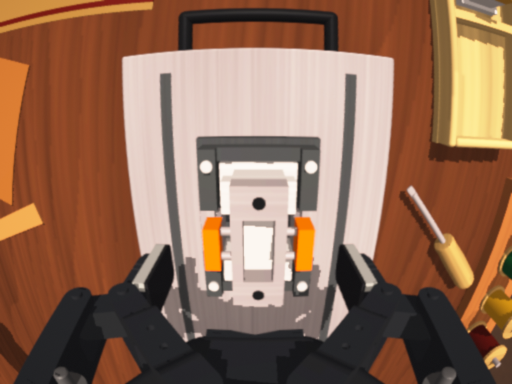

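```bash
python3 -m crank '{"claw":[0,0,0,0,0],"translation":[[-2.5,2,8],[-2.5,2,16],[-2.5,2,24],[-2.5,2,25],[-2.5,2,25]],"roll":[0,0,0,0,0]}'; python3 go.py .584 -.1155 .096 5;python3 - <<'E'
from workcell import manip
import cv2,numpy as np
s=manip.read_state(); d=manip.get_image("wrist"); np.savez("pics/w11.npz",**d,p=s["ee_pos"],r=s["tcp_rot"]);cv2.imwrite("pics/w11.png",d["frame"][:,:,::-1])
E
```

```text
time: 10.65
ee_pos: [0.585, -0.1163, 0.0993]
tcp_rot: [0.674, 0.739, 0.0, -0.0]
force: [-0.2, 0.1, 0.6]
finger_gap: 0.0853
t 10.65 p [ 0.585  -0.1163  0.0993] jaw ang 5.27 tilt 0.01 gap 0.0853 F [-0.18  0.07  0.59] q [ 0.6   0.71 -0.74  1.76  0.59  0.91 -0.31]
shift [ 0.9 -0.9  3.3]
roll 0.0047
```

View pics/w11.png

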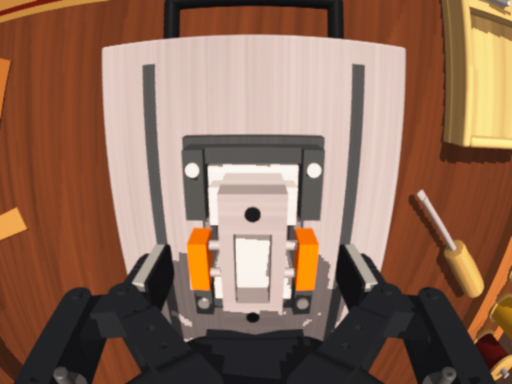

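```bash
python3 -m crank '{"claw":[30,60,75,90,105],"translation":[[0,0,2],[0,0,2.5],[0,0,2.5],[0,0,2.5],[0,0,2.5]],"roll":[0,0,0,0,0]}' 45;python3 -m crank '{"claw":[130,150,160],"translation":[[0,0,0],[0,0,0],[0,0,0]],"roll":[0,0,0]}' 45; python3 go.py .584 -.1155 .096 5;python3 - <<'E'
from workcell import manip
import cv2,numpy as np
s=manip.read_state(); d=manip.get_image("wrist"); np.savez("pics/w12.npz",**d,p=s["ee_pos"],r=s["tcp_rot"]);
from h import crop; crop(d,150,120,360,330,2.8,"pics/w12.png")
E
```

```text
time: 11.32
ee_pos: [0.5849, -0.1164, 0.0973]
tcp_rot: [0.674, 0.739, -0.0, 0.0]
force: [-2.8, -0.3, 6.7]
finger_gap: 0.0505
time: 11.7
ee_pos: [0.5842, -0.1165, 0.0983]
tcp_rot: [0.674, 0.739, -0.001, 0.0]
force: [-8.1, 0.4, 16.4]
finger_gap: 0.0461
t 11.7 p [ 0.5842 -0.1165  0.0983] jaw ang 5.26 tilt 0.1 gap 0.0461 F [-8.07  0.37 16.42] q [ 0.6   0.71 -0.74  1.76  0.59  0.9  -0.31]
shift [ 1.  -0.1  2.3]
roll 0.0045
```

View pics/w12.png

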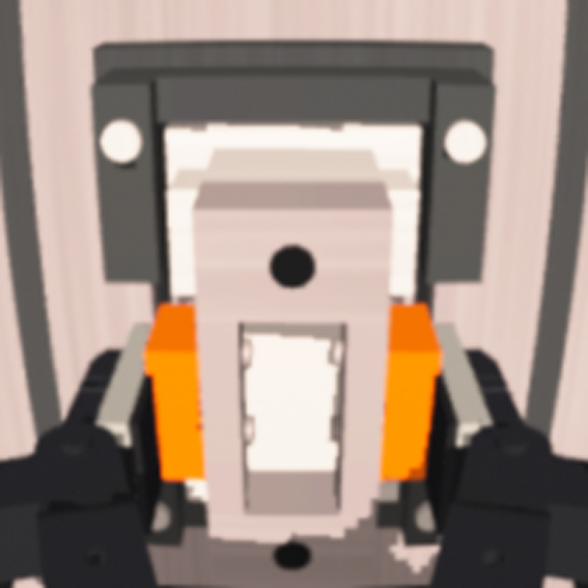

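```bash
python3 -m crank '{"claw":[170,170,170,170,170],"translation":[[0,0,-2],[0,0,-5],[0,0,-9],[0,0,-15],[0,0,-22]],"roll":[0,0,0,0,0]}' 60;python3 -m crank '{"claw":[170,170,170,170,170],"translation":[[0,0,-9],[0,0,-20],[0,0,-32],[0,0,-42],[0,0,-48]],"roll":[0,0,0,0,0]}' 60; python3 go.py .584 -.1155 .096 5;python3 - <<'E'
from workcell import manip
import cv2,numpy as np
s=manip.read_state(); d=manip.get_image("wrist"); np.savez("pics/w13.npz",**d,p=s["ee_pos"],r=s["tcp_rot"]);
from h import crop; crop(d,150,120,360,330,2.8,"pics/w13.png")
d=manip.get_image("scene"); crop(d,120,60,280,180,4.5,"pics/s13.png")
E
```

```text
time: 12.38
ee_pos: [0.5849, -0.1163, 0.119]
tcp_rot: [0.674, 0.739, -0.0, -0.0]
force: [0.5, -1.0, -7.6]
finger_gap: 0.0442
time: 13.0
ee_pos: [0.5852, -0.1163, 0.1677]
tcp_rot: [0.674, 0.739, 0.0, 0.0]
force: [0.3, -0.2, -6.3]
finger_gap: 0.044
t 13.0 p [ 0.5852 -0.1163  0.1677] jaw ang 5.27 tilt 0.05 gap 0.044 F [ 0.3  -0.18 -6.3 ] q [ 0.63  0.63 -0.79  1.69  0.51  1.04 -0.24]
shift [ 1.  -1.1 71.7]
roll 0.0047
```

View pics/w13.png

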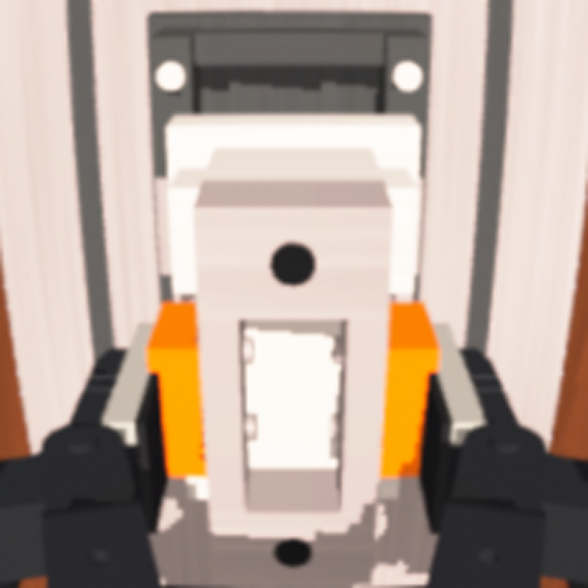

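View pics/s13.png

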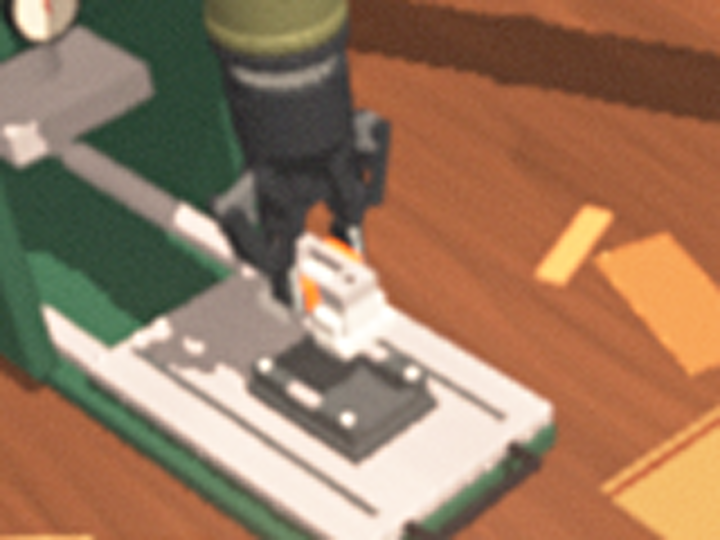

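```bash
python3 -m crank '{"claw":[170,170,170,170,170],"translation":[[0,0,-6],[0,0,-13],[0,0,-18],[0,0,-20],[0,0,-20]],"roll":[0,0,0,0,0]}' 60;python3 -m crank '{"claw":[170,170,170,170],"translation":[[0,0,0],[0,0,0],[0,0,0],[0,0,0]],"roll":[0,0,0,0]}' 60; python3 go.py .584 -.1155 .096 5;python3 - <<'E'
from workcell import manip
import cv2,numpy as np
d=manip.get_image("wrist")
from h import crop; crop(d,150,120,360,330,2.8,"pics/w14.png")
d=manip.get_image("scene"); crop(d,100,50,400,270,2.6,"pics/s14.png")
E
python3 go.py .584 -.1155 .096 5
```

```text
time: 13.72
ee_pos: [0.585, -0.1164, 0.1869]
tcp_rot: [0.674, 0.739, 0.0, 0.0]
force: [-0.1, 0.8, -6.3]
finger_gap: 0.0442
time: 14.22
ee_pos: [0.5849, -0.1164, 0.1867]
tcp_rot: [0.674, 0.739, -0.0, -0.0]
force: [-0.0, -0.5, -8.0]
finger_gap: 0.0444
t 14.22 p [ 0.5849 -0.1164  0.1867] jaw ang 5.27 tilt 0.01 gap 0.0444 F [-0.05 -0.52 -7.99] q [ 0.64  0.61 -0.8   1.67  0.49  1.08 -0.22]
shift [ 0.9 -0.8 90.7]
roll 0.0047
t 14.32 p [ 0.5849 -0.1164  0.1868] jaw ang 5.27 tilt 0.0 gap 0.0442 F [ 0.31  0.67 -6.08] q [ 0.64  0.61 -0.8   1.67  0.49  1.08 -0.22]
shift [ 1.  -0.9 90.8]
roll 0.0047
```

View pics/w14.png

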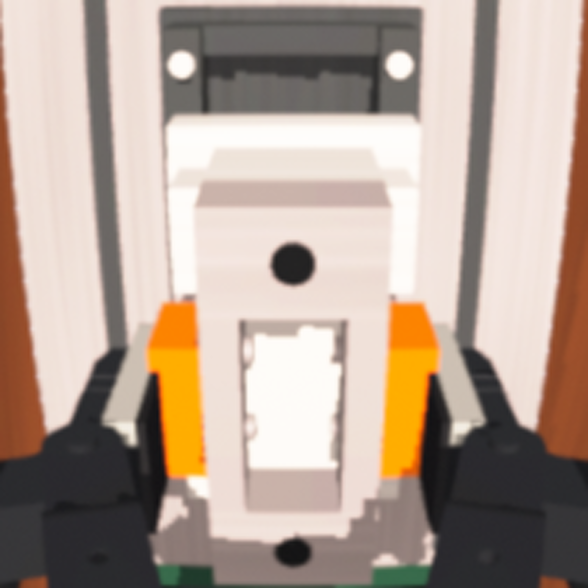

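View pics/s14.png

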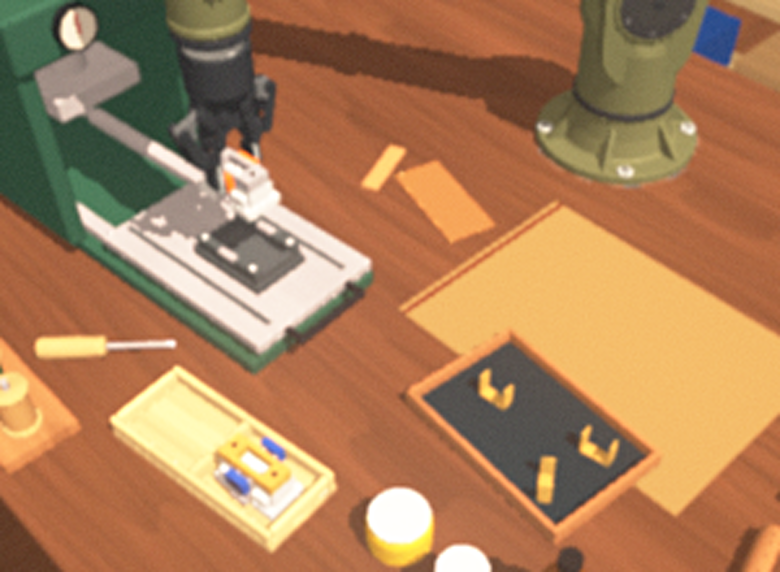

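The scene picture shows the cassette level and clear above the empty holder, at about (245,185). The loop stands in the tray with its two neighbours, at about (495,390), and everything else is in place.

```bash
python3 -c "
from workcell import manip
print(manip.sign_off())"; python3 go.py .584 -.1155 .096 5
```

```text
the job is handed in; nothing more can be done
None
the job is handed in; nothing more can be done
```

The job is handed in; no verdict came back. I lifted the loop out of the die and set it standing in the empty half of the tray. Then I squeezed both orange catches and raised the cassette about 90 mm straight up, and I was holding it there at hand-in, 14.3 s on the clock.

**Cassette:** The last pictures show it level above the empty holder, with both catches pressed in. The TCP read 0.187 m, which puts the underside at about 0.15 m. The gripper was within 0.01° of vertical. The tool carried 6–8 N, which fits the cassette's 0.5 kg.

**Loop and bench:** The loop was standing free in the tray, and the neighbouring loops and the other things in the last scene view looked untouched. That view cut off the dye bottle, the rivet jar and most of the mallet. I didn't check those three again, but the arm never went near them.

**Checks that disagreed:**
- **Finger opening:** It read 44 mm, where the catches at their stops should give 49 mm. I put this down to the fingers flexing under the 60 N grip. The catches' travel I could only judge from the pictures.
- **Positions:** The top-camera and wrist-camera positions for the die differed by about 3 mm. I trusted the wrist camera and centred the fingers from its close-up pictures.

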